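# Gauge a carving blank against a flip stop

## Robot

A 6-joint arm with a two-finger parallel gripper is mounted at the origin on the work surface. World frame = base frame: x ahead of the robot, y to its left, z up, the work surface at z = 0. Lengths are in m, angles in rad, forces in N, time in s.
With the tool pointing down it reaches from about 0.375 to 0.975 m from the base axis. Payload 3.8 kg.
Tool frame: the origin (TCP) lies between the finger pads; the fingertips stand arm.tips_ahead ahead of it and the grasp point (between the pads) lies 6 mm ahead of it (arm.tips_ahead is the distance from the TCP to the fingertips, in m); z points along the fingers, y is the line along which they close (so a half turn about z gives the same grasp; the last joint's range is limited). The gripper opens to 85 mm and grips with 20 to 120 N. Pads are 22 mm wide; open, the fingers measure 114 mm over their backs; the gripper's body (76 mm by 85 mm) begins 54 mm behind the grasp point. The pads swing forward as they close: fully open they stand 13 mm farther back than shut.
Start: joints at [1.299, 0.264, 1.604, -0, 1.274, -0.037], TCP at [0.157, 0.656, 0.256] pointing down, gripper open.
Joint ranges: [-2.63, 2.63], [-0.94, 2.18], [0.31, 2.57], [-1.31, 4.45], [0, 2.66], [-2.55, 2.55]. Speed limits (rad/s): [2.57, 2.57, 3.14, 3.14, 3.14, 3.14].

## Interface

Orientations are given as [roll, pitch, yaw] about the fixed x, y, z axes, in that order (R = Rz(yaw) Ry(pitch) Rx(roll)).
In Python, from rig import arm gives the robot as it stands.
- The arm moves only by the shell command python3 -m pendant 'ROWS' [FORCE]. ROWS is JSON, a list of rows, each a list of 3 entries, a list of its own where there are three numbers: the shift along the tool's x, y, z in m, then the turn, a rotation vector about the tool's x, y, z in degrees, then the gripper's target within -1 to 1 (fully open at 1, half-way at 0, shut at -1). In form: [[[x, y, z], [rx, ry, rz], gripper], ...]. A call has 1 to 8 rows; each row is the pose to reach, as a shift and turn from the pose commanded when the call began, along the tool's axes at that moment; what a row does not reach only later rows make up. A row lasts 1/10 s, in which the tool goes at most 50 mm and 8.59 degrees, less where a joint would pass 70% of its speed; a pose out of reach is approached as far as the arm can. A call with a gripper value outside its range is refused whole. The fingers move at their own pace and stop on an object; FORCE is the grip in N (left out, the last holds). Time passes only in rows, so rows that repeat a pose let the fingers close. It gives the time, the measured TCP pose, the force, the opening and the grip force at its end, in the units of the state.
- arm.read_state(): the state, without advancing time (a new reading comes with each control period).
- arm.capture(name): name is "scene" or "top" or "wrist"; returns (picture, depth): 384x512x3 uint8, red, green, blue; 384x512 float32, m along the optical axis (not along the pixel's ray), 0 where there is no reading.
- arm.calibration(name): a dict with "mtx" (3x3 intrinsics, pixels), "R" (3x3) and "t" (3): a world point X has camera coordinates R X + t; the wrist camera has in their place "tool_from_camera" (4x4, takes a point from camera to tool coordinates, whose origin is the TCP and whose axes are the flange's). Camera axes: x right, y down, z forward; pixel columns grow to the right and rows downward; lengths in m; the calibration is good to about 2 mm. The wrist camera is an equidistant fisheye: a pixel r from the principal point sees the ray r / f radians off the axis. A picture is of the moment at which its call begins: read the wrist's pose just before it. calibration takes no time and is no camera call.
- arm.job_done(): hands the job in; it is judged then, once.
The state is a dict: "clock": time; "joints": joint angles; "qvel": joint speeds; "joint_torque": joint torques, N m; "eef_pos": TCP position; "ee_rot": TCP orientation; "wrist_force": force on the tool from outside, world axes, zero at the start; "torque": the same for the moment, N m; "opening": finger opening in m; "grasp_force": force on a finger pad.
Only numpy, scipy, OpenCV 4.12 (cv2) and the standard library are available. Lean on these libraries where they do the work, as an engineer would, in place of code of your own. Each camera call takes 0.05 s, during which the arm holds its last target. There are 200 camera calls.

## Task

Set the pale wooden blank up for sawing: flip the red stop leaf fully down onto the fence, then, keeping the blank pressed lightly against the fence, slide it along towards the leaf until its end bears on the steel gauge screw, and hold it there a moment with a light but definite push (about half a kilo, never more than one and a quarter). Then let go of the blank and flip the leaf back up, past about 70 degrees, leaving the blank standing untouched where it was gauged, square to and flush with the fence; leave everything else on the bench alone.

Things in the scene. Friction and masses are not known exactly. Their poses are not given: they have to be found in the camera images.
- board: Fixed plywood sawing board lying on the bench, 300 (x) x 440 (y) x 18 mm, somewhere different and turned a little each time. Origin: centre of its underside; z up. Its x, y axes are those of the fence too.
- fence: Fixed aluminium fence on the board, running along the board's y: 420 mm long, 24 mm thick (x), 36 mm tall (its top is 54 mm above the bench). Origin: middle of its length, on the front face (which looks along its own -x), at the level of the board's top; so the front face is the plane x = 0 of this frame.
- carriage: Blue block of the flip stop, clamped behind the fence on its +y half, 22 (x) x 50 (y) mm, with hinge cheeks up to 52 mm above the board; does not slide in use. It carries the red leaf. Origin: centre of its underside, on the board's top, axes as the fence; its plane y = 0 is the leaf's middle plane. The leaf's pivot runs along y through x = -6, z = 42 mm of this frame.
- nose (a point): Centre of the flat -y face of the leaf's red nose, 7 mm from the leaf's middle plane. Leaf down: the leaf is a red bar 14 mm wide (y), 12 thick, lying on the fence top; the nose hangs from it in front of the fence, down to 33 mm below the pivot. This face is then 28 mm (along the fence's x) by 36 mm tall, 9 to 37 mm in front of the fence face. Swings with the leaf; its y axis stays along the fence.
- screw_root (a point): Where the steel gauge screw (flat round end, 12 mm across) comes out of the nose's -y face; leaf down: 22.5 mm in front of the fence face and 26 mm above the board. It sticks out along -y by 4 to 14 mm, set by hand; how far is not measured, so feel for it. It does not give or move in use.
- leaf (a joint): Hinge angle of the red leaf: 0 = fully down, level, resting on the fence top; grows as it is lifted and thrown back; 1.57 = upright; stopped at 1.9. A stiff friction hinge (about 0.13 N m, so about 2 to 3 N at the yellow bar): it stays where it is left and does not fall.
- bar (a point): Middle of the grip of the yellow round bar, 12 mm across, at the leaf's free end, 75 mm from the pivot. The bar runs along +y from the leaf out to 75 mm from its middle plane; this point is 45 mm out. Leaf down: 60 mm above the bench, 45 mm in front of the fence face, free all round. Pinch it across (fingers in front and behind): it turns between them as the leaf swings.
- blank: The part: a loose, pale wooden block, 45 (its x) x 100 (its y) x 80 mm tall, about 0.2 to 0.4 kg, standing on the board in front of the fence, on the -y side of the stop, turned by up to half a radian from the fence. Origin: centre of its underside. It goes with its 100 mm length along the fence, a 45 mm-apart pair of faces front and back, either way round. Its top is 44 mm above the fence top, so it can be held across the 45 mm above the fence.
- offcut: Bystander: brown wooden offcut 40 x 50 x 30 mm lying on the board near its front edge, +y side. Origin: centre of underside.
- mallet: Bystander: wooden carving mallet lying on the bench, 260 mm long, head 76 mm across. Origin under its handle.
- brush: Bystander: white-handled dusting brush lying on the bench. Origin: centre of underside.
- gouge: Bystander: carving tool with yellow handle lying on the bench behind the board. Origin: centre of underside.
- tin: Bystander: green tin, 66 mm across, 115 mm tall, upright. Origin: centre of underside.
- figure: Bystander: terracotta-coloured carved figure, 70 mm base, 220 mm tall, upright. Origin: centre of underside.
- block: Bystander: wooden block 70 x 90 x 100 mm on the bench beside the board. Origin: centre of underside.

How it is judged:
On the way, in this order (a step that is already met when the one before it is completed fails the run):
1. the stop leaf is fully down on the fence (within 0.04 rad) (value of joint leaf below 0.04 rad), for 0.2 s.
2. with the leaf down, the blank bears on the fence (over 0.5 N) and on the gauge screw (over 3 N) at once, square and flush, for 0.3 s (value of joint leaf below 0.04 rad and contact force between blank and carriage above 3 N and contact force between blank and fence above 0.5 N and x of blank in the frame of fence between -0.0245 and -0.021 m and angle between the x axis of blank and the x axis of fence, either way round below 0.035 rad and angle between blank's own z axis and vertical below 0.04 rad), for 0.3 s.
3. the leaf is flipped up past 1.2 rad (value of joint leaf above 1.2 rad), for 0.2 s.
At the end, for the whole second after the job is handed in: The leaf stays up, past 1.2 rad; the blank stands at rest on the board, its back face within about 2 mm of the fence and square to it within 2 degrees, its end still at the gauged place (4 to 14 mm from the nose's side, with about 2 mm either way), let go (value of joint leaf above 1.2 rad and velocity of joint leaf below 0.1 rad/s and linear speed of blank below 0.01 m/s and x of blank in the frame of fence between -0.0245 and -0.021 m and angle between the x axis of blank and the x axis of fence, either way round below 0.035 rad and angle between blank's own z axis and vertical below 0.04 rad and y of blank in the frame of carriage between -0.073 and -0.0595 m); the robot touches nothing.
It fails at once if the blank is pushed against the stop with more than 12.5 N (contact force between blank and carriage above 12.5 N).
It fails at once if the blank is pushed against the fence with more than 20 N (contact force between blank and fence above 20 N).
It fails at once if the gauged blank is shifted (faster than 20 mm/s) while or after the leaf is lifted (value of joint leaf above 0.08 rad and linear speed of blank above 0.02 m/s and x of blank in the frame of fence between -0.0245 and -0.021 m and y of blank in the frame of carriage between -0.073 and -0.0595 m).
It fails at once if a bystander (offcut, mallet, brush, gouge, tin, figure, block) is moved more than 15 mm (distance of any of offcut, mallet, brush, gouge, tin, figure, block from where it was at the start of the episode above 0.015 m).
It also fails if it takes over 72 s, if anything falls off the work surface, if the arm or the gripper's body presses on something with over 40 N, if the wrist force passes 120 N, or if a joint passes its speed limit or range.

## Working session

There is one attempt and no reset: what is moved stays moved. The work goes in short steps, Python scripts to look and compute and a shell command to move; the robot and the scene stay as the last step left them, time stands still between calls to the robot, and variables do not carry over. Pictures are saved under pics/ and viewed, at most 10 in all, crops included, and the job is handed in when it is done.

```bash
ls; mkdir -p pics; python3 - <<'E'
from rig import arm
import cv2,numpy as np
s=arm.read_state(); print(s, arm.tips_ahead)
for n in("scene","top"):
    p,d=arm.capture(n); cv2.imwrite(f"pics/{n}0.png",p[:,:,::-1]); np.savez(f"{n}0.npz",p=p,d=d)
    c=arm.calibration(n); print(n,{k:np.round(v,4).tolist() for k,v in c.items()})
print(np.round(arm.calibration("wrist")["tool_from_camera"],3))
E
```

```text
pics
{'clock': 0.0, 'joints': array([ 1.29911300e+00,  2.64733516e-01,  1.60538420e+00, -2.02413298e-08,
        1.27369619e+00, -3.68971827e-02]), 'qvel': array([-0.00076373,  0.00078378,  0.00058236,  0.00164113,  0.00056634,
       -0.00065966]), 'joint_torque': array([-2.47598211e-03, -5.15112376e+01, -3.67304564e+01, -2.54414554e-04,
        1.31766958e-02, -4.30541746e-06]), 'eef_pos': array([0.15684626, 0.65582632, 0.25496969]), 'ee_rot': array([-3.13937291e+00, -8.19199804e-05,  2.90680643e+00]), 'wrist_force': array([-0.16797256,  0.41382241, -0.02052979]), 'torque': array([-0.04066608, -0.03907999,  0.02824876]), 'grasp_force': 0.0, 'opening': 0.0851890413424601} 0.025
scene {'mtx': [[415.513, 0.0, 256.7842], [0.0, 415.513, 190.9649], [0.0, 0.0, 1.0]], 'R': [[-0.7323, 0.6809, 0.0058], [0.567, 0.6145, -0.5485], [-0.3771, -0.3984, -0.8361]], 't': [0.4358, -0.3099, 1.4607]}
top {'mtx': [[409.9306, 0.0, 252.4253], [0.0, 409.9306, 195.2199], [0.0, 0.0, 1.0]], 'R': [[0.0204, -0.9997, -0.0145], [-0.9911, -0.0183, -0.1322], [0.1319, 0.0171, -0.9911]], 't': [0.0297, 0.5912, 1.1737]}
[[-0.001 -0.951 -0.308  0.079]
 [ 1.    -0.001  0.    -0.001]
 [-0.    -0.308  0.951 -0.117]
 [ 0.     0.     0.     1.   ]]
```

View pics/scene0.png

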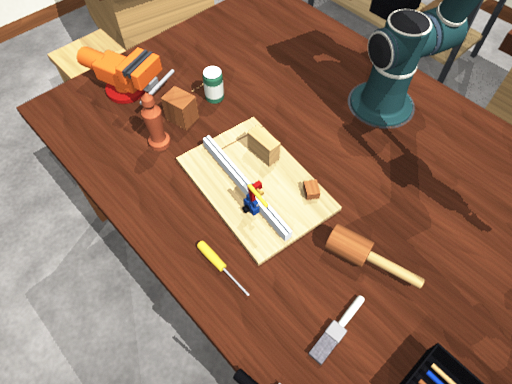

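View pics/top0.png

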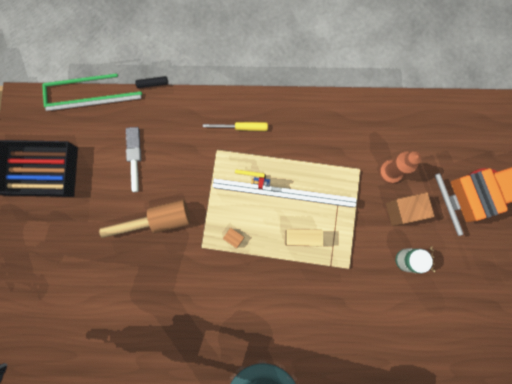

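The scene view shows the leaf upright: the red leaf is at about (256,188) with the yellow bar beside it. In the top view the fence runs from (213,185) to (355,203), the blank is at (304,237), the offcut at (233,237) and the bar at (250,174). Next I'll measure these from the depth.

```bash
cat > h.py <<'E'
from rig import arm
import numpy as np,cv2
from scipy.spatial.transform import Rotation as Ro
def cloud(n,p,d):
    c=arm.calibration(n); v,u=np.mgrid[0:384,0:512]; K=c["mtx"]
    if n=="wrist": raise ValueError
    P=np.stack([(u-K[0,2])/K[0,0]*d,(v-K[1,2])/K[1,1]*d,d],-1)
    return (P-c["t"])@c["R"]
def hsv(p): return cv2.cvtColor(p,cv2.COLOR_RGB2HSV)
E
python3 - <<'E'
from h import *
for n in("scene","top"):
    z=np.load(n+"0.npz"); p,d=z["p"],z["d"]; W=cloud(n,p,d); H=hsv(p)
    x,y,zz=W[...,0],W[...,1],W[...,2]
    ok=(d>0)&(abs(y+0.08)<.32)&(x>.25)&(x<.75)
    def rect(m,nm):
        m=cv2.morphologyEx(m.astype(np.uint8),cv2.MORPH_OPEN,np.ones((2,2))); k,l,st,_=cv2.connectedComponentsWithStats(m)
        for i in np.argsort(-st[1:,4])[:2]+1:
            q=W[l==i]; r=cv2.minAreaRect((q[:,:2]*1000).astype(np.float32)); print(n,nm,len(q),np.round(r[0],1),np.round(r[1],1),round(r[2],2),"z",np.round(np.median(q[:,2]),4))
    sat=H[...,1]
    rect(ok&(zz>.008)&(zz<.028)&(H[...,0]>12),"board")
    rect(ok&(zz>.047)&(zz<.060)&(sat<60),"fence")
    rect(ok&(zz>.088)&(zz<.106)&(H[...,0]>12)&(H[...,0]<25),"blank")
    rect(ok&(zz>.04)&(zz<.056)&(H[...,0]<14)&(sat>90),"offcut")
    rect(ok&(H[...,0]>24)&(H[...,0]<34)&(sat>170)&(zz>.06),"bar")
    rect(ok&((H[...,0]<5)|(H[...,0]>174))&(sat>170)&(zz>.06),"leaf")
    rect(ok&(H[...,0]>105)&(H[...,0]<130)&(sat>150),"carr")
E
```

```text
scene board 9483 [646.7 145. ] [943.6 428.6] 64.09 z 0.0184
scene board 50 [ 408.3 -392.9] [57.5 16.2] 3.13 z 0.01
scene fence 517 [767.7 137. ] [869.5 108.6] 57.74 z 0.0545
scene fence 345 [797.7 286.6] [616.5  93.7] 45.96 z 0.0543
scene blank 276 [734.2 181.2] [853.8  76.7] 48.53 z 0.0976
scene blank 150 [808.1  27.5] [1012.1   69.2] 58.17 z 0.0995
scene offcut 69 [ 537.9 -385.2] [102.   32.5] 11.14 z 0.0407
scene offcut 47 [ 673.8 -365. ] [48.4 22.1] 2.22 z 0.0419
scene leaf 47 [588.7   7.3] [77.  16.2] 31.03 z 0.1232
scene leaf 34 [626.2  22.3] [23.6 10.1] 13.88 z 0.0796
scene carr 140 [827.3 249.3] [627.8  39.2] 49.62 z 0.0474
top board 8106 [498.6 -44.4] [444.7 189.1] 83.07 z 0.018
top board 3954 [563.7 -51.5] [443.7 282. ] 82.94 z 0.0181
top fence 1168 [516.2 -50.8] [432.9 186. ] 83.64 z 0.0537
top fence 6 [ 396.6 -388. ] [6.1 1.4] 12.59 z 0.0581
top blank 585 [463.1 -74.9] [ 49.7 195.2] 4.59 z 0.0978
top blank 311 [ 509.7 -202. ] [ 69.9 467. ] 11.1 z 0.0993
top offcut 135 [462.8  91.1] [42.1 33.5] 57.63 z 0.0477
top offcut 22 [ 663.  -361.3] [28.8  5.8] 35.81 z 0.0499
top leaf 28 [613.1  15.4] [ 8.  23.3] 77.18 z 0.1294
```

```bash
python3 - <<'E'
from h import *
R={}
for n in("scene","top"):
    z=np.load(n+"0.npz"); p,d=z["p"],z["d"]; W=cloud(n,p,d); H=hsv(p)
    x,y,zz=W[...,0],W[...,1],W[...,2]; sat=H[...,1]
    ok=(d>0)&(abs(y+0.04)<.3)&(x>.35)&(x<.75)
    def pts(m):
        k,l,st,_=cv2.connectedComponentsWithStats(m.astype(np.uint8)); i=1+np.argmax(st[1:,4]); return W[(l==i)&m]
    q=W[ok&(zz>.050)&(zz<.058)&(sat<60)&(x>.52)]
    vx,vy,x0,y0=cv2.fitLine((q[:,:2]*1000).astype(np.float32),cv2.DIST_HUBER,0,.01,.01).ravel()
    a=np.degrees(np.arctan2(-vx,vy)) if vy>0 else np.degrees(np.arctan2(vx,-vy))
    Rm=np.array([[np.cos(np.radians(a)),np.sin(np.radians(a))],[-np.sin(np.radians(a)),np.cos(np.radians(a))]])
    f=(Rm@(q[:,:2]*1000-[x0,y0]).T).T
    print(n,"fence yaw",a,"pt",x0,y0,"w pct",np.percentile(f[:,0],[1,5,50,95,99]),"len",np.percentile(f[:,1],[.3,99.7]),len(q))
    for nm,m in dict(blank=ok&(zz>.092)&(zz<.103)&(x<.56)&(sat<140), off=ok&(zz>.043)&(zz<.053)&(x<.55)&(y>.04)&(sat>90),
        bar=ok&(H[...,0]>22)&(H[...,0]<34)&(sat>190)&(zz>.05), red=ok&((H[...,0]<5)|(H[...,0]>174))&(sat>170)&(zz>.06),
        blue=ok&(H[...,0]>105)&(H[...,0]<130)&(sat>150)).items():
        if m.sum()<5: print(nm,"none");continue
        g=pts(m); r=cv2.minAreaRect((g[:,:2]*1000).astype(np.float32)); print(" ",nm,len(g),np.round(r[0],1),np.round(r[1],1),round(r[2],2),"z",np.round(np.percentile(g[:,2],[5,50,95]),3),"med",np.round(np.median(g,0),3))
E
```

```text
scene fence yaw -7.1573114 pt 603.87103 -41.862286 w pct [-1.38446293e+01 -1.24692235e+01  5.45837325e-03  1.01756991e+01
  1.13035074e+01] len [-216.03973591  200.47104785] 820
  blank 407 [ 470.6 -106.4] [101.   48.1] 89.83 z [0.094 0.098 0.101] med [ 0.473 -0.104  0.098]
  off 201 [466.9  95. ] [50.5 41.1] 56.95 z [0.045 0.048 0.051] med [0.469 0.096 0.048]
bar none
  red 48 [614.7  20.7] [20.7 12.6] 2.43 z [0.11  0.128 0.132] med [0.613 0.023 0.128]
  blue 143 [638.4  18.2] [19.4 47.3] 2.71 z [0.026 0.048 0.07 ] med [0.638 0.028 0.048]
top fence yaw -6.8909755 pt 597.7211 -54.029747 w pct [-1.16812713e+01 -1.07994959e+01  9.07552006e-03  1.11894604e+01
  1.22822247e+01] len [-205.02719599  211.76706419] 1047
  blank 578 [ 468.6 -106.6] [44.4 97.7] 0.95 z [0.095 0.098 0.101] med [ 0.468 -0.105  0.098]
  off 232 [463.9  94.7] [49.7 39.7] 55.89 z [0.044 0.048 0.052] med [0.464 0.095 0.048]
bar none
  red 29 [614.4  18.2] [24.7  8.2] 0.48 z [0.125 0.129 0.132] med [0.616 0.019 0.129]
blue none
```

```bash
cat >> h.py <<'E'
YAW=-7.0; RF=Ro.from_euler('z',YAW,degrees=True).as_matrix()
FO=np.array([600.8,-48,18])/1000-RF@[.012,0,0]   # a point of the fence face (not yet the middle)
def fw(p): return FO+RF@np.asarray(p,float)      # fence->world
def wf(p): return (np.asarray(p,float)-FO)@RF
def tool():
    s=arm.read_state(); return s,Ro.from_euler('xyz',s["ee_rot"])
def go(p,yaw=90+YAW):
    s,r=tool(); t=Ro.from_euler('xyz',[np.pi,0,np.radians(yaw)])
    print("shift",np.round(r.inv().apply(np.asarray(p)-s["eef_pos"])*1000,1),"turn",np.round((r.inv()*t).as_rotvec(True),2),"t",s["clock"],"F",np.round(s["wrist_force"],2))
def wcloud(p,d,s,r):
    c=arm.calibration("wrist"); K=c["mtx"]; v,u=np.mgrid[0:384,0:512]
    a=(u-K[0,2])/K[0,0]; b=(v-K[1,2])/K[1,1]; th=np.hypot(a,b)+1e-9; k=np.tan(th)/th
    P=np.stack([a*k*d,b*k*d,d],-1); M=c["tool_from_camera"]
    return r.apply((P.reshape(-1,3)@M[:3,:3].T+M[:3,3])).reshape(384,512,3)+s["eef_pos"]
E
python3 -c "
from h import *
go([.555,.03,.26]); print(wf([.6145,.02,.128]),wf([.469,-.106,.018]))"
```

```text
shift [-532.8 -516.1   -3.9] turn [-1.000e-01  8.000e-02  8.355e+01] t 0.1 F [ 0.14 -0.26 -0.15]
[0.01731077 0.06916275 0.11      ] [-0.11174916 -0.07363006  0.        ]
```

```bash
python3 -m pendant '[[[-0.535,-0.515,-0.005],[0,0,83],0.0],[[-0.535,-0.515,-0.005],[0,0,83],0.0],[[-0.535,-0.515,-0.005],[0,0,83],0.0],[[-0.535,-0.515,-0.005],[0,0,83],0.0],[[-0.535,-0.515,-0.005],[0,0,83],0.0],[[-0.535,-0.515,-0.005],[0,0,83],0.0],[[-0.535,-0.515,-0.005],[0,0,83],0.0],[[-0.535,-0.515,-0.005],[0,0,83],0.0]]' 20; python3 -c "
from h import *
go([.555,.03,.26])"
```

```text
clock: 0.9
eef_pos: [0.3732, 0.3177, 0.2587]
ee_rot: [-3.141, 0.0, 1.701]
wrist_force: [0.6, -0.1, -0.3]
opening: 0.0429
grasp_force: 0.0
shift [-308.8  143.    -1.3] turn [-1.000e-02  1.000e-02  1.446e+01] t 0.9 F [ 0.58 -0.05 -0.29]
```

```bash
python3 -m pendant '[[[-0.305,0.142,0],[0,0,14.5],0.0],[[-0.305,0.142,0],[0,0,14.5],0.0],[[-0.305,0.142,0],[0,0,14.5],0.0],[[-0.305,0.142,0],[0,0,14.5],0.0],[[-0.305,0.142,0],[0,0,14.5],0.0],[[-0.305,0.142,0],[0,0,14.5],0.0],[[-0.305,0.142,0],[0,0,14.5],0.0],[[-0.305,0.142,0],[0,0,14.5],0.0]]'; python3 - <<'E'
from h import *
s,r=tool(); p,d=arm.capture("wrist"); np.savez("w0.npz",p=p,d=d,q=r.as_quat(),e=s["eef_pos"])
cv2.imwrite("pics/w0.png",p[:,:,::-1]); go([.555,.03,.26]); print(arm.calibration("wrist")["mtx"])
E
```

```text
clock: 1.7
eef_pos: [0.5565, 0.0328, 0.2584]
ee_rot: [3.141, 0.002, 1.449]
wrist_force: [-0.4, 0.3, -0.4]
opening: 0.0431
grasp_force: 0.0
shift [-4.8  0.3 -1.8] turn [-0.07  0.01  0.07] t 1.75 F [-0.77 -0.32 -0.46]
[[297.31863964   0.         259.99413473]
 [  0.         297.31863964 188.09345215]
 [  0.           0.           1.        ]]
```

View pics/w0.png

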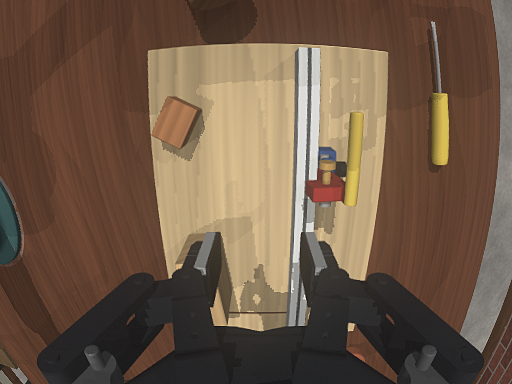

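The wrist view shows the bar from (357,113) to (350,205), the red nose at (325,188), the fence strip at columns 295–320 and the offcut at (176,122). I'll locate the bar and the fence in this view.

```bash
python3 - <<'E'
from h import *
z=np.load("w0.npz"); p,d=z["p"],z["d"]; r=Ro.from_quat(z["q"]); W=wcloud(p,d,dict(eef_pos=z["e"]),r); H=hsv(p)
F=wf(W)*1000; zz=F[...,2]+18
v,u=np.mgrid[0:384,0:512]
def st(n,m): print(n,m.sum(),"p2",np.round(np.percentile(F[m],2,0),1),"med",np.round(np.median(F[m],0),1),"p98",np.round(np.percentile(F[m],98,0),1))
dd=(d>0)
yel=dd&(u>335)&(u<375)&(v<215)&(H[...,0]>20)&(H[...,0]<34)&(H[...,1]>140)&(zz>60); st("bar",yel)
bt=yel&(abs(F[...,1]-np.median(F[yel][:,1]))<30); st("bar mid",bt)
st("red",dd&((H[...,0]<6)|(H[...,0]>174))&(H[...,1]>150)&(zz>60)&(u>295)&(u<350))
st("blue",dd&(H[...,0]>105)&(H[...,0]<130)&(H[...,1]>120)&(u>295)&(u<350)&(v<200))
fm=dd&(zz>48)&(zz<60)&(H[...,1]<60)&(u>285)&(u<325)&(v>50)&(v<230); st("fence",fm)
vx,vy,x0,y0=cv2.fitLine((W[fm][:,:2]*1000).astype(np.float32),cv2.DIST_HUBER,0,.01,.01).ravel(); print("yaw",np.degrees(np.arctan2(-vx,vy)),x0,y0)
st("board",dd&(zz>8)&(zz<28)&(H[...,0]>14)&(u>150)&(u<290)&(v<180)&(v>60))
st("offcut",dd&(zz>43)&(zz<53)&(u<205)&(u>140)&(v>80)&(v<160))
E
```

```text
bar 1061 p2 [ 32.7  61.6 117.7] med [ 37.   99.4 121.3] p98 [ 42.5 139.4 123. ]
bar mid 793 p2 [ 32.7  70.7 117.7] med [ 36.9  98.7 121.4] p98 [ 42.6 128.1 123. ]
red 384 p2 [  5.5  60.4 107.7] med [ 18.1  66.7 110.5] p98 [ 31.2  72.6 112.9]
blue 8 p2 [31.1 69.2 28.3] med [38.1 85.9 39.3] p98 [44.3 89.  51.3]
fence 3692 p2 [-1.5  0.3 33.5] med [  9.2 111.3  35.9] p98 [ 21.9 198.6  37.8]
yaw -7.5948462 610.9975 57.772137
board 14774 p2 [-175.1   50.9   -1.8] med [-81.4 123.7  -0.2] p98 [ -9.5 193.3   1.4]
offcut 1463 p2 [-163.    99.    27.5] med [-139.2  124.4   29.7] p98 [-116.2  149.8   31.2]
```

```bash
sed -i 's/^YAW=-7.0/YAW=-7.2/' h.py; python3 -c "
from h import *
go(fw([.037,.111,.240]));go(fw([.037,.111,.123]))"
```

```text
shift [34.2 80.7  0.1] turn [-0.07  0.01  0.27] t 1.75 F [-0.77 -0.32 -0.46]
shift [ 34.2  80.8 117.1] turn [-0.07  0.01  0.27] t 1.75 F [-0.77 -0.32 -0.46]
```

```bash
python3 -m pendant '[[[0.034,0.081,0],[0,0,0.3],0],[[0.034,0.081,0.01],[0,0,0.3],0],[[0.034,0.081,0.06],[0,0,0.3],0],[[0.034,0.081,0.1],[0,0,0.3],0],[[0.034,0.081,0.117],[0,0,0.3],0],[[0.034,0.081,0.117],[0,0,0.3],-0.3],[[0.034,0.081,0.117],[0,0,0.3],-0.8],[[0.034,0.081,0.117],[0,0,0.3],-0.8]]' 20; python3 -c "
from h import *
go(fw([.037,.111,.123]));print(wf(arm.read_state()['eef_pos']))"
```

```text
clock: 2.55
eef_pos: [0.6404, 0.0615, 0.1443]
ee_rot: [3.138, -0.001, 1.449]
wrist_force: [0.7, 0.0, -4.6]
opening: 0.0111
grasp_force: 21.6
shift [-2.6 -0.6  3.3] turn [ 0.19 -0.05  0.2 ] t 2.55 F [ 0.71  0.02 -4.61]
[0.03754557 0.11356262 0.12633509]
```

```bash
python3 -m pendant '[[[0,-0.009,-0.0005],[0,0,0],-0.8],[[0,-0.022,0.0006],[0,0,0],-0.8],[[0,-0.0347,0.004],[0,0,0],-0.8],[[0,-0.0465,0.0095],[0,0,0],-0.8],[[0,-0.0572,0.017],[0,0,0],-0.8],[[0,-0.0665,0.0263],[0,0,0],-0.8],[[0,-0.074,0.037],[0,0,0],-0.8],[[0,-0.0795,0.0488],[0,0,0],-0.8]]'; python3 -c "
from h import *
print(wf(arm.read_state()['eef_pos']))"
```

```text
clock: 3.35
eef_pos: [0.5598, 0.0708, 0.0921]
ee_rot: [3.141, -0.0, 1.449]
wrist_force: [6.7, 0.9, 1.0]
opening: 0.0109
grasp_force: 21.6
[-0.0435496   0.11272411  0.07414644]
```

```bash
python3 -m pendant '[[[0,-0.0025,0.0065],[0,0,0],-0.8],[[0,-0.0034,0.0127],[0,0,0],-0.8],[[0,-0.004,0.019],[0,0,0],-0.8],[[0,-0.004,0.0257],[0,0,0],-0.8],[[0,-0.004,0.028],[0,0,0],-0.8],[[0,-0.004,0.03],[0,0,0],-0.8],[[0,-0.004,0.03],[0,0,0],-0.8]]'; python3 -c "
from h import *
print(wf(arm.read_state()['eef_pos']))"
```

```text
clock: 4.05
eef_pos: [0.5569, 0.0715, 0.067]
ee_rot: [-3.141, -0.0, 1.448]
wrist_force: [-8.0, 1.3, 30.8]
opening: 0.0108
grasp_force: 25.3
[-0.04654053  0.11305231  0.04898504]
```

```bash
python3 -m pendant '[[[0,0,-0.003],[0,0,0],-0.8],[[0,0.001,-0.003],[0,0,0],-0.3],[[0,0.001,-0.003],[0,0,0],-0.3],[[0,0.001,-0.05],[0,0,0],-0.3],[[0,0.001,-0.1],[0,0,0],-0.3],[[0,0.001,-0.12],[0,0,0],1],[[-0.05,0,-0.12],[0,0,0],1],[[-0.1,-0.03,-0.12],[0,0,0],1]]'; python3 - <<'E'
from h import *
s,r=tool(); p,d=arm.capture("wrist"); np.savez("w1.npz",p=p,d=d); cv2.imwrite("pics/w1.png",p[:,:,::-1])
W=wcloud(p,d,s,r); H=hsv(p); m=(d>0)&(W[...,2]>.09)&(W[...,2]<.104)&(abs(W[...,0]-.47)<.07)&(abs(W[...,1]+.1)<.09)
rr=cv2.minAreaRect((W[m][:,:2]*1000).astype(np.float32)); print(m.sum(),rr)
go([.4695,-.1065,.2],90.4); go([.4695,-.1065,.088],90.4)
E
```

```text
clock: 4.85
eef_pos: [0.5205, -0.0188, 0.1831]
ee_rot: [3.141, 0.001, 1.451]
wrist_force: [0.4, -0.7, 0.2]
opening: 0.072
grasp_force: 0.0
3578 ((469.082763671875, -101.64533996582031), (89.6165771484375, 45.57080841064453), 89.31758117675781)
shift [-87.9 -33.2 -18.6] turn [-0.56  0.28 -7.4 ] t 4.9 F [-5.54 -3.01 -1.4 ]
shift [-87.2 -32.1  93.4] turn [-0.56  0.28 -7.4 ] t 4.9 F [-5.54 -3.01 -1.4 ]
```

View pics/w1.png

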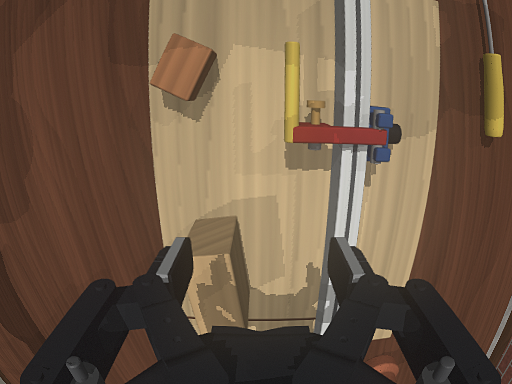

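The leaf is down across the fence: red bar at (340,134), yellow bar at (291,90) and screw near (314,147). The blank stands at (215,270).

```bash
python3 -m pendant '[[[-0.045,-0.016,0],[0,0,-4],1],[[-0.087,-0.033,0],[0,0,-7.2],1],[[-0.087,-0.033,0],[0,0,-7.2],1],[[-0.087,-0.033,0],[0,0,-7.2],1]]'; python3 -c "
from h import *
go([.4685,-.106,.087],90)"
```

```text
clock: 5.3
eef_pos: [0.4742, -0.1006, 0.1813]
ee_rot: [-3.138, -0.001, 1.571]
wrist_force: [-0.2, 0.2, -1.1]
opening: 0.0857
grasp_force: 0.0
shift [-5.5 -5.3 94.3] turn [-0.23 -0.07 -0.01] t 5.3 F [-0.24  0.23 -1.08]
```

```bash
python3 -m pendant '[[[-0.0055,-0.0055,0.03],[0,0,0],1],[[-0.0055,-0.0055,0.07],[0,0,0],1],[[-0.0055,-0.0055,0.094],[0,0,0],1],[[-0.0055,-0.0055,0.094],[0,0,0],1],[[-0.0055,-0.0055,0.094],[0,0,0],0.2],[[-0.0055,-0.0055,0.094],[0,0,0],-0.3],[[-0.0055,-0.0055,0.094],[0,0,0],-0.3],[[-0.0055,-0.0055,0.094],[0,0,0],-0.3]]' 20; python3 -c "
from h import *
print(wf(arm.read_state()['eef_pos']));go(fw([-.035,-.073,.070]));"
```

```text
clock: 6.1
eef_pos: [0.4719, -0.1057, 0.0909]
ee_rot: [3.139, 0.001, 1.574]
wrist_force: [-1.9, 1.3, 4.3]
opening: 0.045
grasp_force: 24.0
[-0.10864731 -0.07343984  0.07289924]
shift [-9.  73.1  3.1] turn [0.16 0.02 7.4 ] t 6.1 F [-1.87  1.32  4.29]
```

```bash
python3 -m pendant '[[[-0.002,0.02,-0.003],[0,0,2],-0.3],[[-0.005,0.04,-0.003],[0,0,4],-0.3],[[-0.007,0.06,-0.003],[0,0,6],-0.3],[[-0.0095,0.079,-0.003],[0,0,7.4],-0.3],[[-0.0095,0.079,-0.003],[0,0,7.4],-0.3],[[-0.0095,0.079,-0.003],[0,0,7.4],-0.3]]'; python3 - <<'E'
from h import *
s,r=tool(); print(wf(s['eef_pos']));go(fw([-.024,-.073,.073]))
p,d=arm.capture("top"); W=cloud("top",p,d); H=hsv(p); cv2.imwrite("pics/t1.png",cv2.resize(p[140:280,190:370,::-1],None,fx=4,fy=4))
m=(d>0)&(W[...,2]>.05)&(W[...,2]<.058)&(H[...,1]<60)&(abs(W[...,0]-.6)<.06)&(abs(W[...,1]+.05)<.23); F=wf(W[m])*1000; print("fence x pct",np.percentile(F[:,0],[2,50,98]))
E
```

```text
clock: 6.7
eef_pos: [0.5494, -0.1149, 0.0921]
ee_rot: [-3.141, -0.0, 1.445]
wrist_force: [-0.6, -0.9, -1.5]
opening: 0.0451
grasp_force: 22.6
[-0.03065911 -0.07280234  0.07413721]
shift [-0.2  6.7  1.1] turn [-0.04 -0.    0.02] t 6.7 F [-0.55 -0.86 -1.53]
fence x pct [-2.41904075  8.58644864 21.37194572]
```

View pics/t1.png

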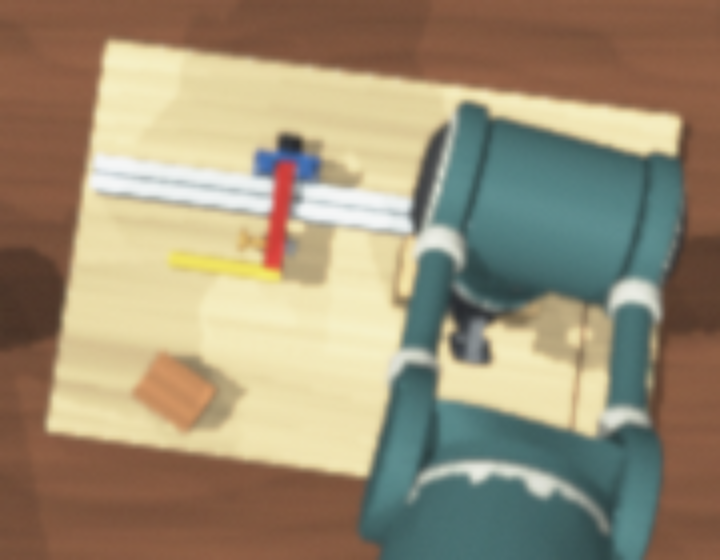

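The view shows the blank's end at (405,268) just in front of the fence, with the leaf down at (283,220).

```bash
python3 -m pendant '[[[0,0.0015,0.0005],[0,0,0],-0.3],[[0,0.003,0.001],[0,0,0],-0.3],[[0,0.004,0.001],[0,0,0],-0.3],[[0,0.004,0.001],[0,0,0],-0.3]]'; python3 -m pendant '[[[0,0.001,0],[0,0,0],-0.3],[[0,0.001,0],[0,0,0],-0.3],[[0,0.001,0],[0,0,0],-0.3]]';python3 -c "
from h import *
s,r=tool();print(wf(s['eef_pos']),s['wrist_force']@RF,s['torque']@RF)"
```

```text
clock: 7.15
eef_pos: [0.5536, -0.1154, 0.0912]
ee_rot: [3.141, -0.0, 1.445]
wrist_force: [0.2, -0.1, -2.5]
opening: 0.0452
grasp_force: 22.6
clock: 7.45
eef_pos: [0.5546, -0.1155, 0.0912]
ee_rot: [-3.142, 0.0, 1.445]
wrist_force: [-0.1, 0.1, -1.8]
opening: 0.045
grasp_force: 22.6
[-0.02533756 -0.07276018  0.07316758] [-0.15139444  0.10073282 -1.82492444] [ 0.0179017  -0.05120619  0.04931511]
```

```bash
python3 -m pendant '[[[0,0.001,0.001],[0,0,0],-0.3],[[0,0.001,0.001],[0,0,0],-0.3]]'; python3 -m pendant '[[[0,0.001,0.001],[0,0,0],-0.3],[[0,0.001,0.001],[0,0,0],-0.3]]'; python3 -c "
from h import *
s,r=tool();print(wf(s['eef_pos']),s['wrist_force']@RF,s['torque']@RF)"
```

```text
clock: 7.65
eef_pos: [0.5553, -0.1156, 0.0908]
ee_rot: [-3.141, -0.0, 1.445]
wrist_force: [-3.5, 0.3, 4.4]
opening: 0.0447
grasp_force: 23.4
clock: 7.85
eef_pos: [0.5556, -0.1156, 0.0907]
ee_rot: [-3.138, -0.0, 1.445]
wrist_force: [-9.1, 1.5, 13.1]
opening: 0.0449
grasp_force: 24.6
[-0.02441092 -0.07275964  0.07272569] [-9.24056693  0.33247743 13.07557502] [ 0.0891051   1.62966504 -0.06685672]
```

```bash
python3 -m pendant '[[[0,-0.0004,-0.001],[0,0,0],-0.3],[[0,-0.0004,-0.0012],[0,0,0],-0.3],[[0,-0.0004,-0.0012],[0,0,0],-0.3]]'; python3 -c "
from h import *
s,r=tool();print(wf(s['eef_pos']),s['wrist_force']@RF,s['torque']@RF)"
```

```text
clock: 8.15
eef_pos: [0.5566, -0.1158, 0.0907]
ee_rot: [3.141, 0.0, 1.445]
wrist_force: [-1.3, 0.6, 3.9]
opening: 0.045
grasp_force: 22.9
[-0.02340163 -0.07281855  0.072737  ] [-1.37393945  0.44244385  3.93353425] [0.04227993 0.31043824 0.02374408]
```

```bash
python3 -m pendant '[[[0.005,0.0002,0],[0,0,0],-0.3],[[0.012,0.0002,0],[0,0,0],-0.3],[[0.02,0.0002,0],[0,0,0],-0.3],[[0.027,0.0002,0],[0,0,0],-0.3],[[0.03,0.0002,0],[0,0,0],-0.3]]'; python3 -c "
from h import *
s,r=tool();print(wf(s['eef_pos']),s['wrist_force']@RF,s['torque']@RF)"
```

```text
clock: 8.65
eef_pos: [0.5603, -0.085, 0.0903]
ee_rot: [3.142, -0.0, 1.446]
wrist_force: [-1.0, -2.7, 2.0]
opening: 0.0452
grasp_force: 20.8
[-0.0234973  -0.041787    0.07228759] [-0.67709623 -2.85340702  2.00815183] [-0.24818331 -0.07315237 -0.0336011 ]
```

```bash
python3 -m pendant '[[[0.005,0.0003,0],[0,0,0],-0.3],[[0.012,0.0003,0],[0,0,0],-0.3],[[0.019,0.0003,0],[0,0,0],-0.3],[[0.024,0.0003,0],[0,0,0],-0.3],[[0.026,0.0003,0],[0,0,0],-0.3]]'; python3 -c "
from h import *
s,r=tool();print(wf(s['eef_pos']),s['wrist_force']@RF,s['torque']@RF)
p,d=arm.capture('scene'); cv2.imwrite('pics/s2.png',cv2.resize(p[110:260,170:340,::-1],None,fx=4,fy=4))
"
```

```text
clock: 9.15
eef_pos: [0.5638, -0.0596, 0.0903]
ee_rot: [-3.141, -0.0, 1.446]
wrist_force: [-0.6, -1.7, 0.4]
opening: 0.0451
grasp_force: 20.8
[-0.0233058  -0.01611396  0.0723274 ] [-0.41166093 -1.77987818  0.36421252] [-0.24066339 -0.08892713 -0.03946597]
```

View pics/s2.png

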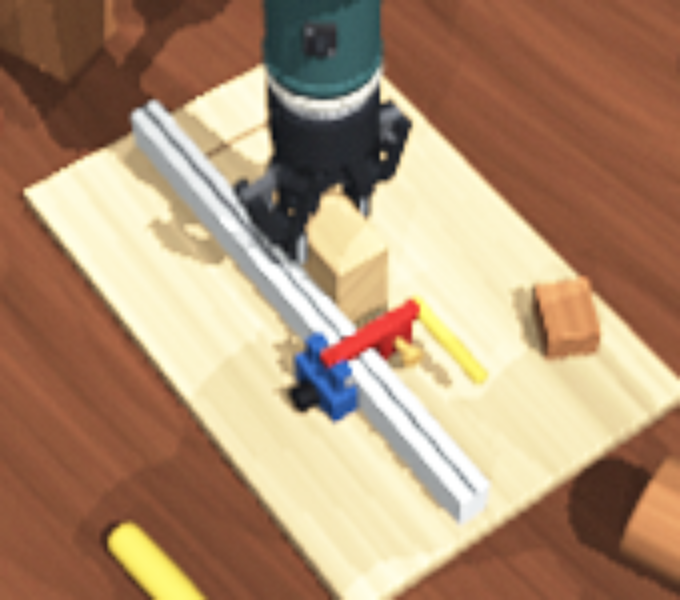

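The blank is against the fence with its end close to the nose (gap at about (375,320) in the crop). I'll creep in from here.

```bash
python3 -m pendant '[[[0.002,0.0003,0],[0,0,0],-0.3],[[0.004,0.0003,0],[0,0,0],-0.3],[[0.006,0.0003,0],[0,0,0],-0.3]]'; python3 -m pendant '[[[0.001,0,0],[0,0,0],-0.3],[[0.002,0,0],[0,0,0],-0.3]]' ; python3 -c "
from h import *
s,r=tool();print(wf(s['eef_pos']),s['wrist_force']@RF,s['torque']@RF)"
```

```text
clock: 9.5
eef_pos: [0.5645, -0.0545, 0.0903]
ee_rot: [-3.141, 0.0, 1.445]
wrist_force: [-1.5, -1.8, 0.4]
opening: 0.0451
grasp_force: 20.9
clock: 9.7
eef_pos: [0.5648, -0.0525, 0.0903]
ee_rot: [-3.141, 0.0, 1.445]
wrist_force: [-1.7, -2.8, 0.8]
opening: 0.0447
grasp_force: 20.9
[-0.0231606  -0.00894696  0.07231554] [-1.3037517  -3.02897337  0.79679361] [-0.45883848  0.17081129 -0.03603731]
```

Next, 1 mm rows, reading the force after each.

```bash
R='import sys
from h import *
s,r=tool();print(wf(s["eef_pos"]),s["wrist_force"]@RF,s["torque"]@RF)'; echo "$R" > st.py
python3 -m pendant '[[[0.001,0.0002,0],[0,0,0],-0.3]]'|grep -n force; python3 -m pendant '[[[0.001,0,0],[0,0,0],-0.3]]' >/dev/null; python3 st.py; python3 -m pendant '[[[0.001,0,0],[0,0,0],-0.3]]'>/dev/null; python3 st.py
```

```text
4:wrist_force: [-1.9, -3.5, 3.7]
6:grasp_force: 20.9
[-0.02312141 -0.00709238  0.07230171] [-3.18468258 -3.89862954  2.48318815] [-0.68107596  0.40001986  0.09125681]
[-0.02312135 -0.00606156  0.07232531] [-3.3934961  -5.60726562  2.16632945] [-0.7472046   0.45478551  0.03035037]
```

```bash
python3 -m pendant '[[[-0.002,0,0],[0,0,0],-0.3],[[-0.002,-0.0005,0],[0,0,0],0.3],[[-0.002,-0.0005,0],[0,0,0],0.3],[[-0.002,-0.0005,0.007],[0,0,0],0.3],[[-0.002,-0.0005,0.007],[0,0,0],0.3],[[-0.002,-0.0005,0.007],[0,0,0],-0.3],[[-0.002,-0.0005,0.007],[0,0,0],-0.3],[[-0.002,-0.0005,0.007],[0,0,0],-0.3]]' 50; python3 st.py
```

```text
clock: 10.8
eef_pos: [0.5646, -0.0513, 0.083]
ee_rot: [-3.141, -0.0, 1.445]
wrist_force: [-0.3, -0.1, -1.9]
opening: 0.0445
grasp_force: 51.2
[-0.02353156 -0.00779304  0.06498686] [-0.27172914 -0.11321573 -1.88721761] [ 0.01057527  0.04262497 -0.00971193]
```

```bash
python3 -m pendant '[[[0,0.0004,0.0003],[0,0,0],-0.3],[[0,0.0006,0.0003],[0,0,0],-0.3],[[0,0.0006,0.0003],[0,0,0],-0.3]]'>/dev/null; python3 st.py; python3 -m pendant '[[[0.0005,0,0],[0,0,0],-0.3],[[0.001,0,0],[0,0,0],-0.3]]'>/dev/null; python3 st.py; python3 -m pendant '[[[0.0005,0,0],[0,0,0],-0.3],[[0.0005,0,0],[0,0,0],-0.3]]'>/dev/null; python3 st.py
```

```text
[-0.02342464 -0.00780376  0.06479275] [-3.69279765  0.13119424  0.17725666] [0.08881786 0.54691569 0.104185  ]
[-0.02338447 -0.00746336  0.06485183] [-3.88558385 -3.60003801 -0.13259948] [-0.6266837   0.73043077  0.16867728]
[-0.02338444 -0.00696935  0.0648596 ] [-4.41935337 -4.3006475   0.36723213] [-0.58643057  0.67907902  0.10921938]
```

```bash
for i in 1 2; do python3 -m pendant '[[[0.0005,0,0],[0,0,0],-0.3],[[0.0005,0,0],[0,0,0],-0.3]]'>/dev/null; python3 st.py; done; python3 -c "
from h import *
p,d=arm.capture('scene'); cv2.imwrite('pics/s3.png',cv2.resize(p[155:225,225:305,::-1],None,fx=8,fy=8,interpolation=cv2.INTER_CUBIC))"
```

```text
[-0.02341963 -0.00652489  0.06483256] [-4.36067779 -4.2932837   1.1935452 ] [-0.58210167  0.6774939   0.12312926]
[-0.02340678 -0.00600418  0.06485339] [-4.22250209 -3.97324145  0.96582471] [-0.54968041  0.62754232  0.10980578]
```

View pics/s3.png

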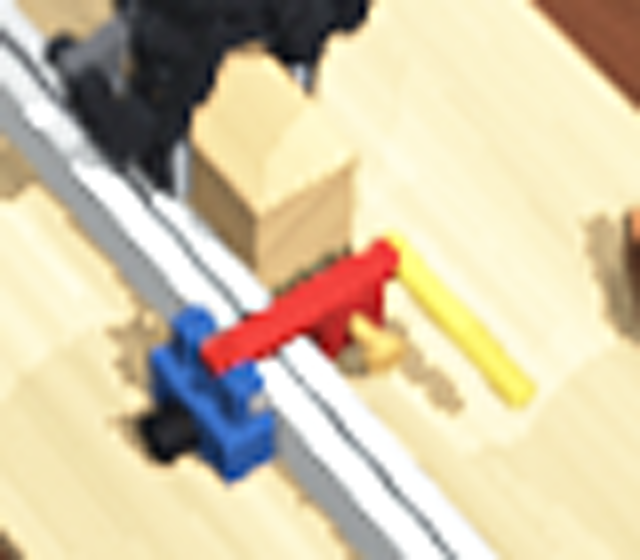

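A small gap still shows at about (310,265), and the force has stayed steady, so this is sliding friction only. I'll keep creeping.

```bash
for i in 1 2 3 4; do python3 -m pendant '[[[0.0005,0,0],[0,0,0],-0.3],[[0.0005,0,0],[0,0,0],-0.3]]'>/dev/null; python3 st.py; done
```

```text
[-0.02341598 -0.00553524  0.06482526] [-3.8315546  -3.16655891  0.42891292] [-0.59513785  0.73303575  0.11744456]
[-0.02339839 -0.00505155  0.06485835] [-5.03935117 -3.46406867  1.14348532] [-0.56799269  0.67678055  0.09041123]
[-0.0234351  -0.00455077  0.06484025] [-4.97091711 -3.37417752 -0.11285645] [-0.5703117   0.71294953  0.07420559]
[-0.02341198 -0.00403383  0.06484696] [-4.65781275 -2.46052104  1.2209207 ] [-0.55164766  0.71191169  0.07546624]
```

```bash
echo 'sys.exit((s["wrist_force"]@RF)[1]<-5.5)' >> st.py
python3 -m pendant '[[[0.0005,0,0],[0,0,0],-0.3],[[0.0005,0,0],[0,0,0],-0.3]]'>/dev/null; python3 st.py && python3 -m pendant '[[[0.0005,0,0],[0,0,0],-0.3],[[0.0005,0,0],[0,0,0],-0.3]]'>/dev/null && python3 st.py && python3 -m pendant '[[[0.0005,0,0],[0,0,0],-0.3],[[0.0005,0,0],[0,0,0],-0.3]]'>/dev/null && python3 st.py && python3 -m pendant '[[[0.0005,0,0],[0,0,0],-0.3],[[0.0005,0,0],[0,0,0],-0.3]]'>/dev/null && python3 st.py && python3 -m pendant '[[[0.0005,0,0],[0,0,0],-0.3],[[0.0005,0,0],[0,0,0],-0.3]]'>/dev/null && python3 st.py && python3 -m pendant '[[[0.0005,0,0],[0,0,0],-0.3],[[0.0005,0,0],[0,0,0],-0.3]]'>/dev/null && python3 st.py
```

```text
[-0.02342273 -0.00354947  0.06485853] [-3.37195091 -2.62380645  0.14026317] [-0.62279348  0.72682818  0.13248236]False
```

```bash
sed -i 's/sys.exit(/sys.exit(int(/; s/5.5)$/5.5))/' st.py
python3 -m pendant '[[[0.0005,0,0],[0,0,0],-0.3],[[0.0005,0,0],[0,0,0],-0.3]]'>/dev/null; python3 st.py && python3 -m pendant '[[[0.0005,0,0],[0,0,0],-0.3],[[0.0005,0,0],[0,0,0],-0.3]]'>/dev/null && python3 st.py && python3 -m pendant '[[[0.0005,0,0],[0,0,0],-0.3],[[0.0005,0,0],[0,0,0],-0.3]]'>/dev/null && python3 st.py && python3 -m pendant '[[[0.0005,0,0],[0,0,0],-0.3],[[0.0005,0,0],[0,0,0],-0.3]]'>/dev/null && python3 st.py && python3 -m pendant '[[[0.0005,0,0],[0,0,0],-0.3],[[0.0005,0,0],[0,0,0],-0.3]]'>/dev/null && python3 st.py && python3 -m pendant '[[[0.0005,0,0],[0,0,0],-0.3],[[0.0005,0,0],[0,0,0],-0.3]]'>/dev/null && python3 st.py
```

```text
[-0.02341919 -0.00306291  0.06487302] [-3.83442175 -3.00193228  0.48365599] [-0.55300771  0.70439776  0.12931517]
[-0.02343125 -0.0025394   0.06483568] [-4.82158257 -3.68858629  0.56510751] [-0.60994651  0.65581363  0.15264623]
[-0.02341997 -0.00205832  0.06485417] [-4.36213515 -3.26366265 -0.12642641] [-0.58671779  0.71000098  0.15548775]
[-0.02342006 -0.00155998  0.06485852] [-4.76072899 -4.01478749  1.42222837] [-0.5783173   0.68746834  0.12985709]
[-0.02344603 -0.00108167  0.06484635] [-3.87185284 -3.08662911 -0.16203374] [-0.64767046  0.73778465  0.13745868]
[-0.02346516 -0.0005682   0.06481616] [-3.90029683 -4.29042149 -0.73731846] [-0.62633872  0.69582262  0.09313997]
```

```bash

python3 -m pendant '[[[0.0005,0,0],[0,0,0],-0.3],[[0.0005,0,0],[0,0,0],-0.3]]'>/dev/null; python3 st.py && python3 -m pendant '[[[0.0005,0,0],[0,0,0],-0.3],[[0.0005,0,0],[0,0,0],-0.3]]'>/dev/null && python3 st.py && python3 -m pendant '[[[0.0005,0,0],[0,0,0],-0.3],[[0.0005,0,0],[0,0,0],-0.3]]'>/dev/null && python3 st.py && python3 -m pendant '[[[0.0005,0,0],[0,0,0],-0.3],[[0.0005,0,0],[0,0,0],-0.3]]'>/dev/null && python3 st.py && python3 -m pendant '[[[0.0005,0,0],[0,0,0],-0.3],[[0.0005,0,0],[0,0,0],-0.3]]'>/dev/null && python3 st.py && python3 -m pendant '[[[0.0005,0,0],[0,0,0],-0.3],[[0.0005,0,0],[0,0,0],-0.3]]'>/dev/null && python3 st.py
```

```text
[-2.34296201e-02 -5.41635841e-05  6.48621727e-02] [-3.94305443 -3.46863326 -0.13619127] [-0.55087689  0.68827258  0.17702839]
[-0.02342084  0.00042018  0.06487049] [-4.54019342 -4.77552187  1.16149414] [-0.583983    0.72206379  0.13084005]
[-0.02347396  0.00092731  0.0648331 ] [-3.36647651 -2.65072309  1.75254454] [-0.62592118  0.69401875  0.13523616]
[-0.02342846  0.00120971  0.06490169] [-4.2936111  -3.734092    0.73383393] [-0.78097763  0.76109514  0.11751637]
[-0.02339168  0.00129288  0.06493779] [-4.64096216 -6.4403928   0.87352517] [-1.00155918  0.71743399  0.18269485]
```

```bash
python3 -m pendant '[[[0.0003,0,0],[0,0,0],-0.3],[[0.0003,0,0],[0,0,0],-0.3]]'>/dev/null; python3 st.py; python3 -m pendant '[[[0.0002,0,0],[0,0,0],-0.3],[[0.0002,0,0],[0,0,0],-0.3]]'>/dev/null; python3 st.py
```

```text
[-0.02339811  0.00132814  0.06496838] [-4.42057635 -7.54200776  1.1992391 ] [-1.12787288  0.77241739  0.16369378]
[-0.02340763  0.00136461  0.0649616 ] [-5.94404609 -6.65238643  0.72999866] [-1.26607663  0.75152442  0.13099415]
```

```bash
python3 -m pendant '[[[0.0003,0,0],[0,0,0],-0.3],[[0.0004,0,0],[0,0,0],-0.3]]'>/dev/null; python3 st.py; python3 -m pendant '[[[0,0,0],[0,0,0],-0.3],[[0,0,0],[0,0,0],-0.3],[[0,0,0],[0,0,0],-0.3],[[0,0,0],[0,0,0],-0.3]]'>/dev/null; python3 st.py
```

```text
[-0.02343886  0.00143054  0.0650015 ] [-5.03997686 -8.96280494  1.22280614] [-1.5357147   0.7748075   0.15047452]
[-0.02339829  0.00143437  0.06500388] [-4.17168639 -8.87862805  1.8474578 ] [-1.42832966  0.80456336  0.15253782]
```

```bash
python3 -m pendant '[[[0,0,0],[0,0,-0.2],-0.3],[[0,0,0],[0,0,-0.4],-0.3],[[0,0,0],[0,0,-0.4],-0.3],[[0,0,0],[0,0,-0.4],-0.3],[[0,0,0],[0,0,-0.4],-0.3]]'>/dev/null; python3 st.py; python3 - <<'E'
from h import *
s,r=tool(); p,d=arm.capture("wrist"); W=wcloud(p,d,s,r); H=hsv(p); F=wf(W)*1000; cv2.imwrite("pics/w4.png",p[:,:,::-1])
m=(d>0)&(F[...,2]>75)&(F[...,2]<86)&(abs(F[...,0]+23)<35)&(F[...,1]>-60)&(F[...,1]<70); print("blank top",m.sum(),np.percentile(F[m],[2,98],0))
def fl(q): vx,vy,_,_=cv2.fitLine(q.astype(np.float32),cv2.DIST_HUBER,0,.01,.01).ravel(); return np.degrees(np.arctan(-vx/vy))
def edge(m,ys,k):
    out=[]
    for y in ys:
        q=F[m&(abs(F[...,1]-y)<1.5)]
        if len(q)>5: out.append([np.max(q[:,0]) if k else np.min(q[:,0]),y])
    return np.array(out)
for k in(0,1):
    e=edge(m,np.arange(14,50,2),k); print("edge",k,len(e),fl(e),np.median(e[:,0]))
f=(d>0)&(F[...,2]>32)&(F[...,2]<40)&(abs(F[...,0]-11)<18)&(H[...,1]<60)
for k in(0,1):
    e=edge(f,np.arange(85,160,3),k); print("fence",k,len(e),fl(e),np.median(e[:,0]))
red=(d>0)&((H[...,0]<6)|(H[...,0]>174))&(H[...,1]>150)&(F[...,2]>30); print("red",red.sum(),np.percentile(F[red],[2,50,98],0))
E
```

```text
[-0.02325868  0.00141635  0.06496796] [-3.92442361 -8.13257451  1.26589821] [-1.54721491  0.64580863 -0.15661884]
blank top 17700 [[-46.70329318 -19.65815483  77.70130759]
 [ -0.37911812  50.15380705  81.36363175]]
edge 0 18 0.7471655 -46.36672792985558
edge 1 18 -0.073927455 -1.3514457289551447
fence 0 16 0.36844522 -2.1394962207027106
fence 1 16 0.6785016 22.006985039100346
red 4888 [[-44.02354005  59.71952296  42.68663793]
 [ -8.96427405  66.38509164  47.69749959]
 [ 32.10750535  72.56514362  49.0654398 ]]
```

View pics/w4.png

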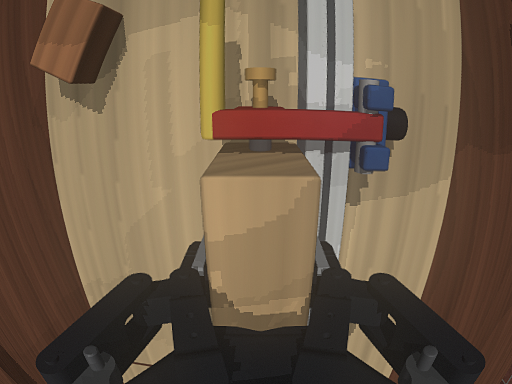

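The wrist view shows the blank's end at row 145 bearing on the screw at (260,143), with its right edge along the fence. The yaw moment changed sign over 0.4°, so the blank is square halfway. I'll go back 0.2°, hold, then ease off and let go.

```bash
python3 -m pendant '[[[0,0,0],[0,0,0.2],-0.3],[[0,0,0],[0,0,0.2],-0.3],[[0,0,0],[0,0,0.2],-0.3],[[0,0,0],[0,0,0.2],-0.3],[[0,0,0],[0,0,0.2],-0.3],[[0,0,0],[0,0,0.2],-0.3]]'>/dev/null; python3 st.py;  python3 -m pendant '[[[-0.0005,-0.0001,0],[0,0,0],-0.3],[[-0.001,-0.0003,0],[0,0,0],-0.3],[[-0.0013,-0.0004,0],[0,0,0],-0.3],[[-0.0013,-0.0004,0],[0,0,0],-0.3]]'>/dev/null; python3 st.py
```

```text
[-0.02328638  0.00142644  0.06499334] [-3.15665719 -8.05451984  0.76544581] [-1.48652591  0.64321011  0.12322906]
[-0.02335584  0.00132309  0.06488397] [-3.05170435 -5.68588536 -0.69316543] [-0.96852657  0.53613533  0.1566691 ]
```

```bash
python3 -m pendant '[[[-0.0005,0,0],[0,0,-0.1],-0.3],[[-0.001,-0.0002,0],[0,0,-0.1],-0.3],[[-0.0013,-0.0003,0],[0,0,-0.1],-0.3],[[-0.0013,-0.0003,0],[0,0,-0.1],-0.3]]'>/dev/null; python3 st.py
```

```text
[-0.02333047  0.00114161  0.06483678] [-1.16137487 -1.91902261 -4.18808099] [-0.40284571  0.2711855   0.00804294]
```

```bash
python3 -m pendant '[[[-0.0004,-0.0001,0.0003],[0,0,0],-0.3],[[-0.0004,-0.0001,0.0003],[0,0,0],-0.3]]'>/dev/null; python3 st.py;  python3 -m pendant '[[[0,0,0],[0,0,0],0.3],[[0,0,0],[0,0,0],0.3],[[0,0,0],[0,0,0],0.3],[[0,0,-0.02],[0,0,0],0.3],[[0,0,-0.06],[0,0,0],0.3],[[0,0,-0.11],[0,0,0],0.3],[[0,0,-0.12],[0,0,0],0.3]]'; python3 - <<'E'
from h import *
s,r=tool(); p,d=arm.capture("wrist"); W=wcloud(p,d,s,r); H=hsv(p); F=wf(W)*1000; cv2.imwrite("pics/w5.png",p[:,:,::-1])
m=(d>0)&(F[...,2]>75)&(F[...,2]<86)&(abs(F[...,0]+23)<35)&(F[...,1]>-60)&(F[...,1]<70); print(np.percentile(F[m],[2,98],0))
print(cv2.minAreaRect(F[m][:,:2].astype(np.float32)))
red=(d>0)&((H[...,0]<6)|(H[...,0]>174))&(H[...,1]>150)&(F[...,2]>30); print("red",red.sum(),np.percentile(F[red],[2,50,98],0))
go(fw([-.0465,.111,.178])); go(fw([-.0465,.111,.049]))
E
```

```text
[-0.0233125   0.00103027  0.06481645] [-1.16769923 -1.18738552 -2.91667627] [-0.00867098  0.26780774  0.06812789]
clock: 19.0
eef_pos: [0.5702, -0.0434, 0.2103]
ee_rot: [3.129, -0.0, 1.45]
wrist_force: [1.1, 0.4, 0.9]
opening: 0.0552
grasp_force: 0.0
[[-45.25672424 -46.50867236  78.19188484]
 [ -2.85513826  48.98519072  81.14665408]]
((-24.06395721435547, 0.5374259948730469), (44.699058532714844, 100.0969009399414), 0.3636539876461029)
red 1286 [[-43.40638312  60.03534807  46.21071489]
 [ -7.28867324  66.23433498  47.7793026 ]
 [ 32.58058682  72.37024654  49.17397739]]
shift [110.4 -26.8  13.5] turn [ 0.69 -0.01  0.29] t 19.05 F [0.4  0.18 1.1 ]
shift [110.4 -28.4 142.5] turn [ 0.69 -0.01  0.29] t 19.05 F [0.4  0.18 1.1 ]
```

View pics/w5.png

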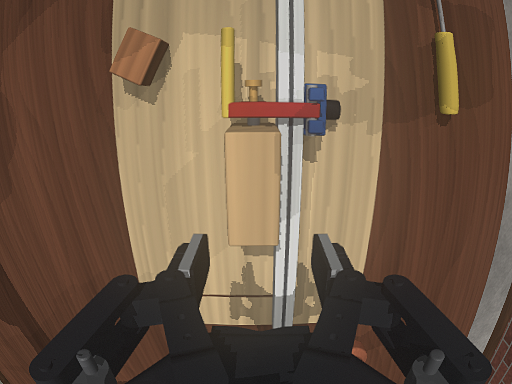

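The blank stands free at (252,188), flush with the fence and with its end at the screw. Next is the bar at (227,70).

```bash
python3 -m pendant '[[[0.05,-0.013,0],[0,0,0.1],-0.3],[[0.095,-0.023,0],[0,0,0.1],-0.3],[[0.11,-0.027,0.01],[0,0,0.1],-0.3],[[0.11,-0.027,0.05],[0,0,0.1],-0.3],[[0.11,-0.027,0.06],[0,0,0.1],-0.3],[[0.11,-0.027,0.06],[0,0,0.1],-0.3]]' 20; python3 -c "
from h import *
go(fw([-.0465,.111,.049]))"
```

```text
clock: 19.65
eef_pos: [0.5493, 0.069, 0.1392]
ee_rot: [-3.134, 0.002, 1.449]
wrist_force: [-0.1, -0.7, -0.2]
opening: 0.0297
grasp_force: 0.0
shift [ 1.4  7.7 72.2] turn [-0.41  0.1   0.19] t 19.65 F [-0.15 -0.65 -0.19]
```

```bash
python3 -m pendant '[[[0.001,0.007,0],[0,0,0],-0.3],[[0.001,0.007,0],[0,0,0],-0.3],[[0.001,0.007,0.03],[0,0,0],-0.3],[[0.001,0.007,0.055],[0,0,0],-0.3],[[0.001,0.007,0.07],[0,0,0],-0.3],[[0.001,0.007,0.07],[0,0,0],-0.3]]'; python3 st.py; python3 -c "
from h import *
go(fw([-.0465,.111,.049]))"
```

```text
clock: 20.25
eef_pos: [0.5581, 0.0692, 0.0712]
ee_rot: [-3.138, 0.001, 1.448]
wrist_force: [-0.0, -0.1, -0.3]
opening: 0.0301
grasp_force: 0.0
[-0.04507857  0.11090361  0.05324163] [-0.02292719 -0.13323747 -0.31351381] [-0.04100764  0.0424621   0.01009178]
shift [ 0.1 -1.4  4.2] turn [-0.19  0.04  0.16] t 20.25 F [-0.04 -0.13 -0.31]
```

```bash
python3 -m pendant '[[[0,-0.001,0.0035],[0,0,0],-0.3],[[0,-0.001,0.0035],[0,0,0],-0.8],[[0,-0.001,0.0035],[0,0,0],-0.8],[[0,-0.001,0.0035],[0,0,0],-0.8]]'; python3 st.py
```

```text
clock: 20.65
eef_pos: [0.5569, 0.0701, 0.0703]
ee_rot: [-3.139, -0.0, 1.448]
wrist_force: [-6.0, 1.0, 4.4]
opening: 0.0112
grasp_force: 21.8
[-0.04637496  0.11165116  0.0522559 ] [-6.11673119  0.25489196  4.394432  ] [0.06835568 1.01634293 0.00441563]
```

```bash
python3 -m pendant '[[[0,0.0001,-0.003],[0,0,0],-0.8],[[0,0.0003,-0.0065],[0,0,0],-0.8],[[0,0.0011,-0.013],[0,0,0],-0.8],[[0,0.0045,-0.0257],[0,0,0],-0.8],[[0,0.01,-0.0375],[0,0,0],-0.8],[[0,0.0175,-0.0482],[0,0,0],-0.8],[[0,0.0268,-0.0575],[0,0,0],-0.8],[[0,0.0375,-0.065],[0,0,0],-0.8]]'; python3 st.py
```

```text
clock: 21.45
eef_pos: [0.5903, 0.0663, 0.1366]
ee_rot: [-3.129, 0.0, 1.448]
wrist_force: [-17.4, 2.4, 18.1]
opening: 0.0108
grasp_force: 21.3
[-0.01275934  0.11208668  0.11858102] [-17.54592798   0.18651438  18.10174334] [ 0.06399523  2.96704398 -0.03113231]
```

```bash
python3 -m pendant '[[[0,0.003,-0.005],[0,0,0],-0.8],[[0,0.009,-0.008],[0,0,0],-0.8],[[0,0.016,-0.011],[0,0,0],-0.8],[[0,0.022,-0.012],[0,0,0],-0.8],[[0,0.03,-0.013],[0,0,0],-0.8],[[0,0.034,-0.013],[0,0,0],-0.8],[[0,0.034,-0.013],[0,0,0],-0.8]]'; python3 st.py
```

```text
clock: 22.15
eef_pos: [0.6317, 0.061, 0.1501]
ee_rot: [3.136, -0.001, 1.448]
wrist_force: [-3.2, 0.7, 5.7]
opening: 0.0108
grasp_force: 20.4
[0.02901397 0.11199315 0.13210387] [-3.30401395  0.24567188  5.72478517] [0.0618658  0.53394045 0.00556828]
```

```bash
python3 -m pendant '[[[0,0,-0.001],[0,0,0],-0.8],[[0,0,-0.001],[0,0,0],-0.3],[[0,0,-0.001],[0,0,0],0],[[0,0,-0.001],[0,0,0],0],[[0,0,-0.04],[0,0,0],0],[[0,0,-0.08],[0,0,0],0],[[0,0,-0.1],[0,0,0],0],[[0,0,-0.1],[0,0,0],0]]'; python3 - <<'E'
from h import *
s,r=tool(); p,d=arm.capture("wrist"); W=wcloud(p,d,s,r); H=hsv(p); F=wf(W)*1000; cv2.imwrite("pics/w6.png",p[:,:,::-1])
m=(d>0)&(F[...,2]>75)&(F[...,2]<86)&(abs(F[...,0]+23)<35)&(F[...,1]>-60)&(F[...,1]<58)&(H[...,1]<150); print(np.percentile(F[m],[2,98],0))
print(cv2.minAreaRect(F[m][:,:2].astype(np.float32)))
y=(d>0)&(H[...,0]>20)&(H[...,0]<34)&(H[...,1]>140)&(F[...,2]>70)&(F[...,2]<140)&(F[...,1]>75); print("bar",y.sum(),np.median(F[y],0))
E
```

```text
clock: 22.95
eef_pos: [0.6318, 0.0611, 0.2521]
ee_rot: [3.133, -0.001, 1.448]
wrist_force: [-0.5, 0.0, -0.1]
opening: 0.0433
grasp_force: 0.0
[[-44.53740342 -47.21553226  76.73840043]
 [ -1.62154811  50.09345746  80.86927421]]
((-23.663179397583008, 0.5204696655273438), (45.10624313354492, 101.9642333984375), 1.1009106636047363)
bar 931 [ 28.09982467 110.10835601 121.76294713]
```

View pics/w6.png

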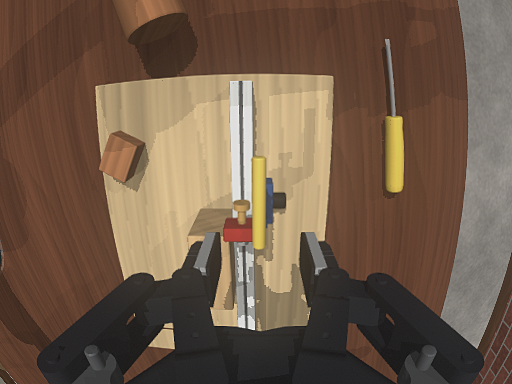

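The bar is upright at (259,200), at about 90°. The blank is unmoved, with its centre still at about (-23.7, 0.5) mm, and the gripper is clear. Handing in.

```bash
python3 -c "
from rig import arm
print(arm.job_done())"
```

```text
the job is handed in; nothing more can be done
None
```

I handed the job in at about 23 s (the call gave no verdict): the blank was gauged against the screw with an estimated 5–9 N push, then let go flush with the fence, and the leaf is back up at about 90°.

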